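Take a fresh reading on the counter pull gauge

TASK

The pull gauge still shows its last reading: with the small black knob in the middle of the dial, wind the red memory hand back to its zero stop, without turning the dark outer ring that carries the yellow target mark. Then pull the orange handle out until the red hand stands exactly on the yellow mark, ease the handle all the way home without letting it snap back, and let go. Leave the goods round about where they are.

Things in the scene. Friction and masses are not known exactly. Their poses are not given: they have to be found in the camera images.
- gauge: Counter pull gauge, fixed to the table: a dark base plate 340 x 70 mm, with a grey housing 132 x 132 mm, 42 mm high, at one end. Its origin is on the table top; its x axis is the pull direction (the handle goes out along +x), z is up. The flat round dial is centred at x = -90 mm, y = 0 in this frame, its white face at z = 45 mm. The orange handle stands at x = 50 mm, y = 0 when home, and can go out 105 mm.
- knob_top (a point): Centre of the top of the small inner knob, on the dial's vertical axis, 93 mm above the table. The knob is black, round, 28 mm in diameter, 44 mm tall, and turns in one piece with the red memory hand. The outer ring round it (inner diameter 100, outer 118 mm) tops out at 57 mm above the table, that is 36 mm below the knob's top.
- memory_hand (a joint): Angle of the red memory hand and inner knob, rad. 0 = zero stop, straight above where the black needle rests while the handle is home; it grows clockwise seen from above, so it is wound back anticlockwise (up to 1.45 rad at the start). It stays where it is left (friction about 0.05 N m). A black needle, geared to the handle, pushes it clockwise, and leaves it standing when the needle goes back.
- memory_tip (a point): Outer end of the red memory hand, 40 mm from the dial axis, 49 mm above the table; its x axis points radially outward along the hand.
- target_ring (a joint): Angle of the outer ring, rad, counted from the same zero and in the same sense as the memory hand: the red hand stands on the yellow mark when the two angles are equal. The ring turns very easily (0.04 N m) and must not be turned.
- target_tip (a point): The yellow mark on top of the outer ring, 52 mm from the dial axis, 58 mm above the table; its x axis points radially outward.
- pull_slide (a joint): How far the handle is pulled out, m: 0 = fully home. A spring draws it home (2 N at home, plus 6 N per 100 mm). The needle turns 1 rad for each 75 mm of pull, so the needle stands at pull / 0.075 rad on the dial.
- handle_top (a point): Centre of the top of the orange handle, 92 mm above the table: an upright grip 16 mm thick along the pull direction, 36 mm wide across it, rising from a dark carriage (34 x 40 mm) whose top is 36 mm above the table. A steel rod at 30 mm height joins it to the housing, whose wall is 74 mm behind the handle's centre when home. The x axis points in the pull direction.
- coasters_sun: Tied stack of mustard-yellow crochet coasters, about 130 mm across, 37 mm high; bystander.
- coasters_plum: Tied stack of purple crochet coasters, 115 mm across, 28 mm high; bystander.
- case_aqua: Turquoise crochet glasses sleeve, 203 x 80 x 22 mm, lying flat; bystander.
- case_sage: Pink and green crochet glasses sleeve, 208 x 91 x 25 mm, lying flat; bystander.
- hairtie_violet: Kraft card with a violet-flowered hair tie, 158 x 90 x 16 mm, lying flat behind the gauge; bystander.
- hairtie_teal: Kraft card with a teal-flowered hair tie, 155 x 88 x 16 mm, lying flat behind the gauge; bystander.

How it is judged:
By the outcome, as a careful person would: the job done as asked, in the order asked, and still so for the second after the job is handed in, with the robot touching nothing.
It also fails if it takes over 51 s, if anything falls off the work surface, if the arm or the gripper's body presses on something with over 40 N, if the wrist force passes 120 N, or if a joint passes its speed limit or range.

ROBOT

A 6-joint arm with a two-finger parallel gripper is mounted at the origin on a cart in front of the work surface, level with it; the furniture and walls round the work are solid. World frame = base frame: x ahead of the robot, y to its left, z up, the work surface at z = 0. Lengths are in m, angles in rad, forces in N, time in s.
With the tool pointing down it reaches from about 0.3 to 0.775 m from the base axis. Payload 14.6 kg.
Tool frame: the origin (TCP) lies at the very end of the fingers, on their centre line; the grasp point (between the pads) lies 19 mm behind it; z points along the fingers, y is the line along which they close (so a half turn about z gives the same grasp; the last joint's range is limited). The gripper opens to 94 mm and grips with 3 to 60 N. Pads are 16 mm wide; open, the fingers measure 119 mm over their backs; the gripper's body (75 mm by 177 mm) begins 78 mm behind the grasp point.
Start: joints at [-1.242, 0.3, 1.521, -0, 1.321, -0.067], TCP at [0.212, -0.507, 0.205] pointing down, gripper open.
Joint ranges: [-3.03, 3.03], [-0.79, 2.21], [0.23, 2.52], [-1.04, 4.18], [0, 3.07], [-2.55, 2.55]. Speed limits (rad/s): [2.22, 2.22, 2.57, 3.14, 3.14, 3.14].

INTERFACE

Orientations are given as [roll, pitch, yaw] about the fixed x, y, z axes, in that order (R = Rz(yaw) Ry(pitch) Rx(roll)).
In Python, from station import ctrl gives the robot as it stands.
- The arm moves only by the shell command python3 -m pendant 'ROWS' [OPENING] [FORCE]. ROWS is JSON, a list of rows, each a list of 2 entries, a list of its own where there are three numbers: the shift along the world's x, y, z in cm, then the turn about the world's z in rad. A call has 1 to 20 rows; each row shifts and turns the commanded pose from where the row before left it; what a row does not reach is not made up. A row lasts 1/12 s, in which the tool goes at most 41.7 mm and 7.16 degrees, less where a joint would pass 70% of its speed; a pose out of reach is approached as far as the arm can. A call is refused whole if a number of a shift passes 4.17 or a number of a turn 0.125, either way. A call with a gripper value outside its range is refused whole. OPENING is the opening, from 0 (shut) to 1 (fully open), set as the call begins (- or left out, the last holds). The fingers move at their own pace and stop on an object; FORCE is the grip in N (left out, the last holds). Time passes only in rows, so rows that do not move let the fingers close. It gives the time, the measured TCP pose, the force, the opening and the grip force at its end, in the units of the state.
- ctrl.get_obs(): the state, without advancing time (a new reading comes with each control period).
- ctrl.camera(name): name is "scene" or "top" or "wrist"; returns a dict with "color" (400x640x3 uint8, red, green, blue), "intrinsics" (3x3 intrinsics, pixels), "camera_from_world" (4x4, takes a point from world to camera coordinates). Camera axes: x right, y down, z forward; pixel columns grow to the right and rows downward; lengths in m; the calibration is good to about 2 mm. The wrist camera is an equidistant fisheye: a pixel r from the principal point sees the ray r / f radians off the axis. A picture is of the moment at which its call begins. There is no depth.
- ctrl.hand_in(): hands the job in; it is judged then, once.
The state is a dict: "time_s": time; "qpos": joint angles; "joint_vel": joint speeds; "tau": joint torques, N m; "ee_pos": TCP position; "eef_rot": TCP orientation; "force": force on the tool from outside, world axes, zero at the start; "moment": the same for the moment, N m; "grip_width": finger opening in m; "grip_force": force on a finger pad.
Only numpy, scipy, OpenCV 4.12 (cv2) and the standard library are available. Lean on these libraries where they do the work, as an engineer would, in place of code of your own. Each camera call takes 0.05 s, during which the arm holds its last target. There are 200 camera calls.

## Working session

There is one attempt and no reset: what is moved stays moved. The work goes in short steps, Python scripts to look and compute and a shell command to move; the robot and the scene stay as the last step left them, time stands still between calls to the robot, and variables do not carry over. Pictures are saved under pics/ and viewed, at most 10 in all, crops included, and the job is handed in when it is done.

```bash
ls; mkdir -p pics; cat > h.py <<'E'
import numpy as np, cv2
from station import ctrl
def cam(n):
    c=ctrl.camera(n); return c['color'],np.array(c['intrinsics']),np.array(c['camera_from_world'])
def save(n,im): cv2.imwrite('pics/'+n,cv2.cvtColor(im,cv2.COLOR_RGB2BGR))
def toplane(px,K,T,z):
    px=np.atleast_2d(px).astype(float)
    d=np.c_[(px-[K[0,2],K[1,2]])/[K[0,0],K[1,1]],np.ones(len(px))]
    R=T[:3,:3];o=-R.T@T[:3,3];w=d@R
    return o+w*((z-o[2])/w[:,2])[:,None]
def proj(P,K,T):
    p=np.atleast_2d(P)@T[:3,:3].T+T[:3,3]; return p[:,:2]/p[:,2:]*[K[0,0],K[1,1]]+[K[0,2],K[1,2]]
E
python3 - <<'E'
from h import *
for n in ['top','scene']:
    im,K,T=cam(n); save(n+'0.png',im); np.savez(n+'0.npz',im=im,K=K,T=T); print(n,K.tolist(),(-T[:3,:3].T@T[:3,3]).round(3))
o=ctrl.get_obs(); print(o)
E
```

```text
pics
top [[440.3912202549517, 0.0, 320.52586842663226], [0.0, 440.3912202549517, 191.44349008514828], [0.0, 0.0, 1.0]] [ 0.247 -0.033  1.497]
scene [[452.57571509939385, 0.0, 321.32521578157906], [0.0, 452.57571509939385, 205.07338022542197], [0.0, 0.0, 1.0]] [-0.296  0.859  0.969]
{'time_s': 0.1, 'qpos': array([-1.24157271e+00,  3.00417885e-01,  1.52151218e+00, -1.66020728e-05,
        1.32067883e+00, -6.65901593e-02]), 'joint_vel': array([ 0.0010342 , -0.00091303, -0.00103506, -0.00060847,  0.0001159 ,
       -0.00265768]), 'tau': array([ 1.15002887e-03, -5.32647693e+01, -3.53285801e+01,  7.09827337e-02,
        2.34903902e-02, -7.09824076e-05]), 'ee_pos': array([ 0.21198196, -0.50726029,  0.20494466]), 'eef_rot': array([-3.14057759e+00, -5.15763900e-05,  3.95817864e-01]), 'force': array([ 0.68826304,  0.29467374, -0.08708731]), 'moment': array([ 0.02068804, -0.00820375,  0.0289772 ]), 'grip_force': 0.0, 'grip_width': 0.0941409688882916}
```

View pics/top0.png

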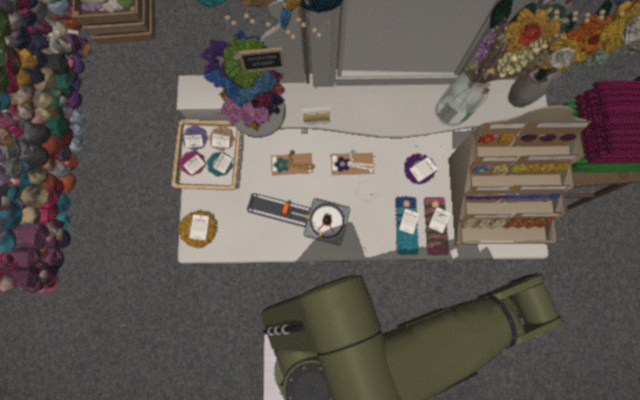

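View pics/scene0.png

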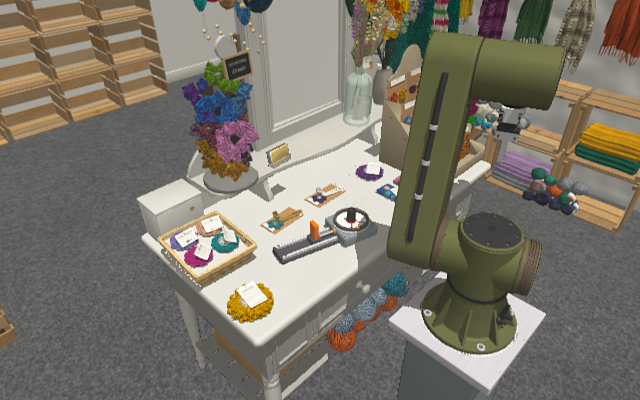

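The top view shows the dial near (327,220) and the orange handle near (287,209), so the pull is towards image left. The scene view has the dial near (350,220) and the handle at (314,230). Next I measure these.

```bash
python3 - <<'E'
from h import *
D={n:np.load(n+'0.npz') for n in ['top','scene']}
def masks(n,box):
    im=D[n]['im'];x0,y0,x1,y1=box;c=im[y0:y1,x0:x1].astype(int);r,g,b=c[...,0],c[...,1],c[...,2]
    hs=cv2.cvtColor(im[y0:y1,x0:x1],cv2.COLOR_RGB2HSV);H,S,V=[hs[...,i].astype(int) for i in range(3)]
    M={'orange':(H>=5)&(H<16)&(S>170)&(V>120),'red':((H<5)|(H>172))&(S>130)&(V>80),'yellow':(H>20)&(H<34)&(S>130)&(V>110)}
    for k,m in M.items():
        l,lab,st,ce=cv2.connectedComponentsWithStats(m.astype(np.uint8))
        for i in range(1,l):
            if st[i,4]>1: print(n,k,st[i]+[x0,y0,0,0,0],(ce[i]+[x0,y0]).round(1), [toplane(ce[i]+[x0,y0],D[n]['K'],D[n]['T'],z)[0][:2].round(4).tolist() for z in (.049,.058,.092)])
    return M
masks('top',(240,185,360,250)); masks('scene',(260,190,390,270))
a=cv2.resize(D['top']['im'][185:250,240:360],None,fx=6,fy=6,interpolation=cv2.INTER_CUBIC)
b=cv2.resize(D['scene']['im'][190:270,265:385],None,fx=6,fy=6,interpolation=cv2.INTER_CUBIC)
save('a.png',cv2.resize(np.vstack([a,b]),(496,600)))
E
```

```text
top orange [283 203   6  12  47] [285.4 208.5] [[0.5111, 0.0877], [0.5094, 0.087], [0.5032, 0.0842]]
top red [325 219   2   3   5] [325.4 219.8] [[0.4712, -0.0451], [0.4698, -0.045], [0.4645, -0.0448]]
top yellow [319 234   3   2   5] [320.2 234.6] [[0.4221, -0.0272], [0.4211, -0.0273], [0.4169, -0.0274]]
scene orange [310 221   8  18 111] [313.7 229.4] [[0.5167, 0.0702], [0.5087, 0.0779], [0.4787, 0.1071]]
scene red [351 209   1   2   2] [351.  209.5] [[0.5022, -0.0943], [0.4944, -0.085], [0.4649, -0.0498]]
scene red [346 219  10   9  22] [350.5 222. ] [[0.4576, -0.0416], [0.4502, -0.0328], [0.4223, 0.0005]]
scene yellow [273 222   4   2   7] [274.7 222.6] [[0.6337, 0.1345], [0.6246, 0.1416], [0.5902, 0.1684]]
scene yellow [356 226   3   3   6] [357.  226.8] [[0.4258, -0.0372], [0.4187, -0.0284], [0.392, 0.0047]]
```

View pics/a.png

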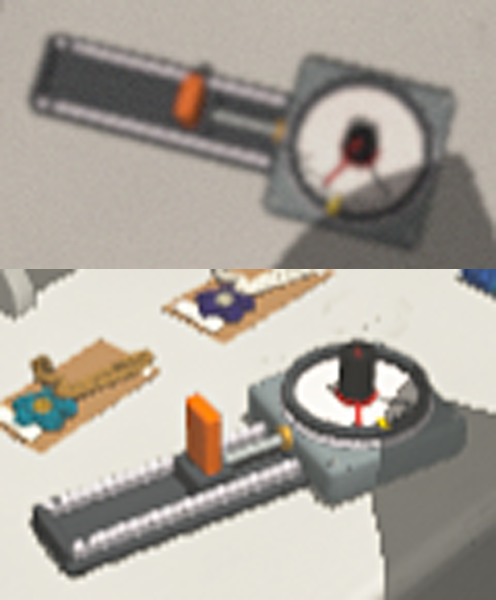

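The crop shows the red hand pointing to the lower left, short of the yellow mark, with the black needle at the lower right. The knob is around (0.466,-0.047) and the pull direction is about 75° from world x. I'll move above the knob and check from there.

```bash
python3 -m pendant '[[[1.7,3,0],0],[[1.7,3,0],0],[[1.7,3,0],0],[[1.7,3,0],0],[[1.7,3,0],0],[[1.7,3,0],0],[[1.7,3,0],0],[[1.7,3,0],0],[[1.7,3,0],0],[[1.7,3,0],0],[[1.7,3,0],0],[[1.7,3,0],0],[[1.7,3,0],0],[[1.7,3,0],0],[[1.7,3,0],0],[[0,0,0],0],[[0,0,0],0]]'
python3 - <<'E'
from h import *
im,K,T=cam('wrist'); save('w1.png',im); np.savez('w1.npz',im=im,K=K,T=T); print(K.tolist(),(-T[:3,:3].T@T[:3,3]).round(3),T[2,:3].round(3))
E
```

```text
time_s: 1.52
ee_pos: [0.4672, -0.0563, 0.205]
eef_rot: [-3.141, 0.001, 0.399]
force: [0.1, -0.4, 0.4]
grip_width: 0.094
grip_force: 0.0
[[309.70691628693146, 0.0, 318.01417347196684], [0.0, 309.70691628693146, 202.17383149611695], [0.0, 0.0, 1.0]] [ 0.544 -0.024  0.383] [-0.264 -0.112 -0.958]
```

View pics/w1.png

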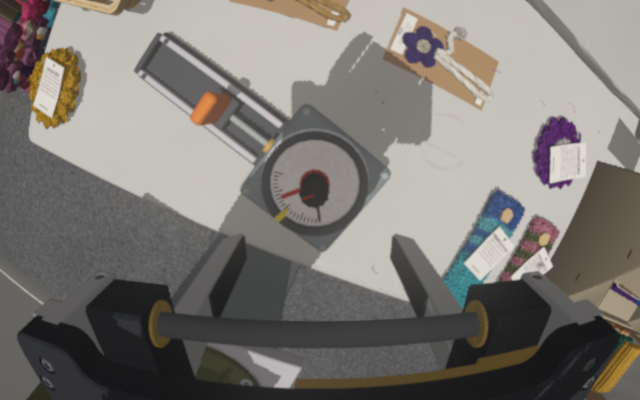

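The wrist view clearly shows the knob at (315,187), the red hand tip at (284,196), the yellow mark at (280,215), the needle tip at (319,220) and the handle at (209,108). I'll rectify this to planes and measure.

```bash
cat >> h.py <<'E'
def wproj(P,K,T):
    p=np.asarray(P)@T[:3,:3].T+T[:3,3]; r=np.linalg.norm(p[...,:2],axis=-1); th=np.arctan2(r,p[...,2])
    return p[...,:2]/r[...,None]*th[...,None]*K[0,0]+[K[0,2],K[1,2]]
def wplane(px,K,T,z):
    d=(np.atleast_2d(px)-[K[0,2],K[1,2]])/K[0,0]; r=np.linalg.norm(d,axis=1)
    v=np.c_[d/r[:,None]*np.sin(r)[:,None],np.cos(r)]; R=T[:3,:3];o=-R.T@T[:3,3];w=v@R
    return o+w*((z-o[2])/w[:,2])[:,None]
def rect(im,K,T,z,c,h=.075,s=.0004):   # north-up: +x up, +y left
    n=int(2*h/s); a=h-np.arange(n)*s; X,Y=np.meshgrid(c[0]+a,c[1]+a,indexing='ij')
    m=wproj(np.stack([X,Y,np.full_like(X,z)],-1),K,T).astype(np.float32)
    return cv2.remap(im,m[...,0],m[...,1],cv2.INTER_CUBIC)
E
python3 - <<'E'
from h import *
d=np.load('w1.npz');im,K,T=d['im'],d['K'],d['T']
c=(.466,-.048)
R={z:rect(im,K,T,z,c) for z in (.045,.057,.093)}
def w(x,y): return (round(c[0]+.075-y*.0004,4),round(c[1]+.075-x*.0004,4))
for z,r1,r2 in ((.057,55,61),(.057,48,52),(.093,12.5,15.5)):
    g=cv2.medianBlur(cv2.cvtColor(R[z],cv2.COLOR_RGB2GRAY),5)
    h=cv2.HoughCircles(g,cv2.HOUGH_GRADIENT,1,20,param1=80,param2=12,minRadius=int(r1/.4),maxRadius=int(r2/.4))
    print(z,[(w(x,y),round(r*.4,1)) for x,y,r in (h[0][:3] if h is not None else [])])
# yellow, red, orange in image
hs=cv2.cvtColor(im,cv2.COLOR_RGB2HSV).astype(int);H,S,V=hs[...,0],hs[...,1],hs[...,2]
for k,m,z,b in (('yel',(H>18)&(H<34)&(S>120)&(V>90),.058,(265,200,300,230)),('red',((H<6)|(H>172))&(S>130)&(V>60),.049,(270,165,340,225)),('orange',(H>3)&(H<18)&(S>170),.092,(180,80,240,135)),('orangetop',(H>3)&(H<18)&(S>170)&(V>225),.092,(180,80,240,135))):
    ys,xs=np.nonzero(m); s=(xs>=b[0])&(xs<b[2])&(ys>=b[1])&(ys<b[3]); p=wplane(np.c_[xs,ys][s],K,T,z)
    print(k,s.sum(),p.mean(0).round(4)); 
save('r1.png',np.hstack([R[.045],R[.093]]))
o=rect(im,K,T,.092,(.507,.087),.05,.00025); save('r2.png',o)
E
```

```text
0.057 [((np.float32(0.47), np.float32(-0.0512)), np.float32(58.3)), ((np.float32(0.4748), np.float32(-0.058)), np.float32(56.6)), ((np.float32(0.4712), np.float32(-0.0416)), np.float32(57.0))]
0.057 [((np.float32(0.4716), np.float32(-0.05)), np.float32(48.2)), ((np.float32(0.4796), np.float32(-0.05)), np.float32(49.1))]
0.093 [((np.float32(0.48), np.float32(-0.0476)), np.float32(14.0)), ((np.float32(0.5048), np.float32(-0.0344)), np.float32(14.5))]
yel 70 [ 0.424  -0.0298  0.058 ]
red 54 [ 0.4595 -0.038   0.049 ]
orange 38 [0.5149 0.0835 0.092 ]
orangetop 0 [nan nan nan]<stdin>:14: RuntimeWarning: Mean of empty slice.
  ret = um.true_divide(
```

View pics/r1.png

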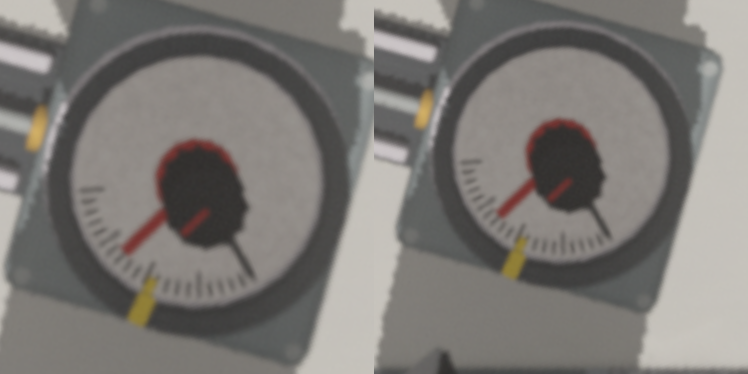

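View pics/r2.png

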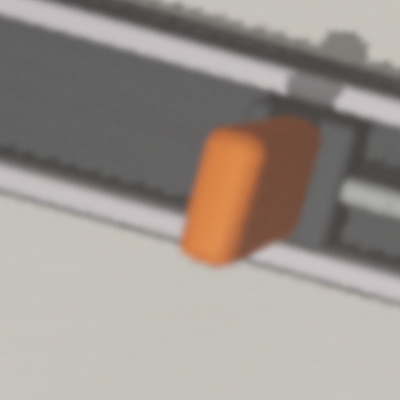

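The memory hand stands at about 1.26 rad, the yellow mark at about 0.95 rad and the needle at zero. The dial centre is (0.470,-0.051). The yellow mark is 51 mm from it and the red tip 40 mm, which matches the given sizes. The handle is about (0.508,0.081), 137 mm away against 140 mm given. Now I descend on the knob.

```bash
python3 -m pendant '[[[0.15,0.25,0],0],[[0.15,0.25,0],0],[[0,0,-2],0],[[0,0,-2],0],[[0,0,-2],0],[[0,0,-2],0],[[0,0,-2],0],[[0,0,-2],0],[[0,0,-1],0],[[0,0,-0.8],0],[[0,0,0],0],[[0,0,0],0]]' 0.55 12
python3 -m pendant '[[[0,0,0],0],[[0,0,0],0],[[0,0,0],0],[[0,0,0],0],[[0,0,0],0],[[0,0,0],0]]' 0 12
python3 - <<'E'
from h import *
im,K,T=cam('wrist'); np.savez('w2.npz',im=im,K=K,T=T); print(ctrl.get_obs()['moment'])
save('w2.png',np.hstack([im[60:340,120:520]]))
E
```

```text
time_s: 2.57
ee_pos: [0.4703, -0.0527, 0.068]
eef_rot: [3.141, -0.0, 0.395]
force: [-0.3, 0.6, 0.4]
grip_width: 0.0522
grip_force: 0.0
time_s: 3.07
ee_pos: [0.4696, -0.0509, 0.068]
eef_rot: [-3.139, -0.0, 0.396]
force: [-6.1, 13.9, 10.8]
grip_width: 0.0279
grip_force: 12.0
[ 2.85256507  1.14770072 -0.01793327]
```

View pics/w2.png

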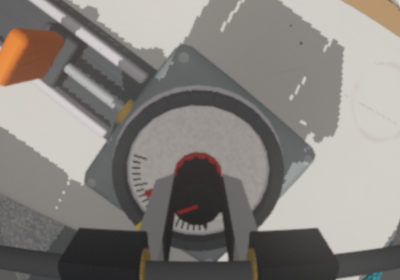

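The knob is gripped at 27.9 mm width. There is about 15 N of side force, so I shift to relieve it, then wind anticlockwise.

```bash
python3 -m pendant '[[[-0.06,0.15,0],0],[[0,0,0],0],[[0,0,0],0],[[0,0,0],0.07],[[0,0,0],0.07],[[0,0,0],0.07],[[0,0,0],0.07],[[0,0,0],0.07],[[0,0,0],0.07],[[0,0,0],0.07],[[0,0,0],0.07],[[0,0,0],0.07],[[0,0,0],0.07],[[0,0,0],0.07],[[0,0,0],0.07],[[0,0,0],0.07],[[0,0,0],0.07],[[0,0,0],0.07],[[0,0,0],0.07]]' 0 12; python3 -c "
from h import *
print(ctrl.get_obs()['moment'])"
python3 -m pendant '[[[0,0,0],0.04],[[0,0,0],0.03],[[0,0,0],0.03],[[0,0,0],0]]'; python3 - <<'E'
from h import *
im,K,T=cam('wrist'); np.savez('w3.npz',im=im,K=K,T=T); print(ctrl.get_obs()['moment'])
save('w3.png',im[60:340,120:520])
E
```

```text
time_s: 4.7
ee_pos: [0.4699, -0.0509, 0.068]
eef_rot: [3.14, -0.0, 1.519]
force: [-0.3, 2.6, 5.3]
grip_width: 0.0277
grip_force: 12.0
[ 0.45519128 -0.09979578 -0.05765704]
time_s: 5.03
ee_pos: [0.4699, -0.0509, 0.068]
eef_rot: [3.14, -0.0, 1.617]
force: [0.4, 3.7, 6.2]
grip_width: 0.0277
grip_force: 12.0
[ 0.50489227 -0.16015666  0.0590526 ]
```

View pics/w3.png

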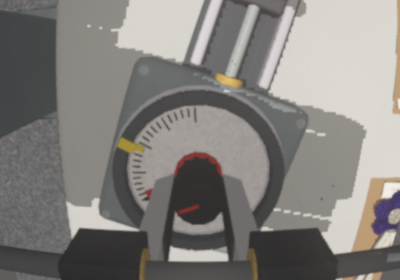

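The ring hasn't moved, and the red tip is just visible at the left finger. I go on in small steps and watch the moment for the stop.

```bash
m(){ python3 -c "
from h import *
o=ctrl.get_obs();print(o['moment'],o['force'],o['eef_rot'][2])"; }
python3 -m pendant '[[[0,0,0],0.02],[[0,0,0],0]]' >/dev/null; m
python3 -m pendant '[[[0,0,0],0.02],[[0,0,0],0]]' >/dev/null; m
python3 -m pendant '[[[0,0,0],0.02],[[0,0,0],0]]' >/dev/null; m
python3 -m pendant '[[[0,0,0],0.02],[[0,0,0],0]]' >/dev/null; m
```

```text
[ 0.59462225 -0.18043246 -0.01349069] [-0.79132764  3.12885831  5.5114269 ] 1.635883868745734
[ 0.61295966 -0.17840911 -0.01079259] [0.15852331 3.44418799 5.94071415] 1.6558812778536525
[ 0.52922694 -0.24512953  0.00084271] [0.70837045 2.82414958 6.64345249] 1.6759340080835572
[ 0.53823082 -0.17390126  0.02316565] [0.01477591 2.91737021 5.78822523] 1.6959173314368745
```

```bash
m(){ python3 -c "
from h import *
o=ctrl.get_obs();print(o['moment'],o['force'],o['eef_rot'][2])"; }
python3 -m pendant '[[[0,0,0],0.03],[[0,0,0],0]]' >/dev/null; m
python3 -m pendant '[[[0,0,0],0.03],[[0,0,0],0]]' >/dev/null; m
python3 - <<'E'
from h import *
im,K,T=cam('wrist'); np.savez('w4.npz',im=im,K=K,T=T)
c=(.470,-.0505); a=rect(im,K,T,.048,c,.06); b=rect(im,K,T,.093,c,.025,.0002); save('w4.png',np.hstack([a,cv2.resize(b,a.shape[:2])]))
E
```

```text
[ 0.57671148 -0.18102674 -0.04248559] [0.23506524 3.07372163 5.27554739] 1.7263680967000534
[ 0.37544411 -0.2395218  -0.16455625] [1.09980533 2.13087176 5.70021207] 1.756179555865296
```

View pics/w4.png

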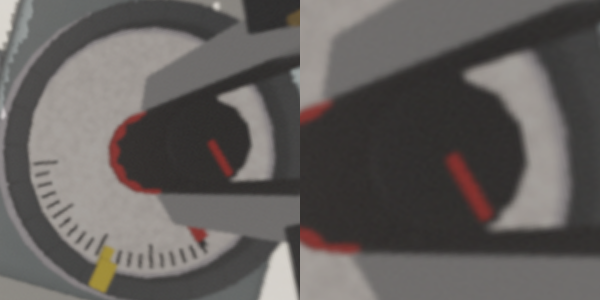

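The red tip now lies at the needle (200,237), and the moment has jumped to -0.16 N m, so it is probably at the stop. I confirm with one more small step, then release, raise and look.

```bash
m(){ python3 -c "
from h import *
o=ctrl.get_obs();print(o['moment'],o['force'],o['eef_rot'][2])"; }
python3 -m pendant '[[[0,0,0],0.03],[[0,0,0],0],[[0,0,0],0]]' >/dev/null; m
python3 -m pendant '[[[0,0,0],0],[[0,0,0],0],[[0,0,0],0]]' 0.55
python3 -m pendant '[[[0,0,2],0],[[0,0,2],0],[[0,0,3],0],[[0,0,3],0],[[0,0,3],0],[[0,0,0],0],[[0,0,0],0]]' 
python3 - <<'E'
from h import *
im,K,T=cam('wrist'); np.savez('w5.npz',im=im,K=K,T=T)
c=(.470,-.0505); a=rect(im,K,T,.048,c,.065,.0003); b=rect(im,K,T,.092,(.508,.081),.05,.00025); save('w5.png',np.hstack([a,cv2.resize(b,(360,a.shape[0]))]))
E
```

```text
[ 0.06665574 -0.40005657 -0.18106811] [ 2.2164758  -0.33001448  6.06178791] 1.7841104258341058
time_s: 6.63
ee_pos: [0.4691, -0.051, 0.0672]
eef_rot: [-3.141, -0.0, 1.785]
force: [-0.5, 0.3, -1.0]
grip_width: 0.0447
grip_force: 0.0
time_s: 7.22
ee_pos: [0.4698, -0.0511, 0.1984]
eef_rot: [3.14, 0.001, 1.785]
force: [0.4, -0.4, -0.9]
grip_width: 0.0518
grip_force: 0.0
```

View pics/w5.png

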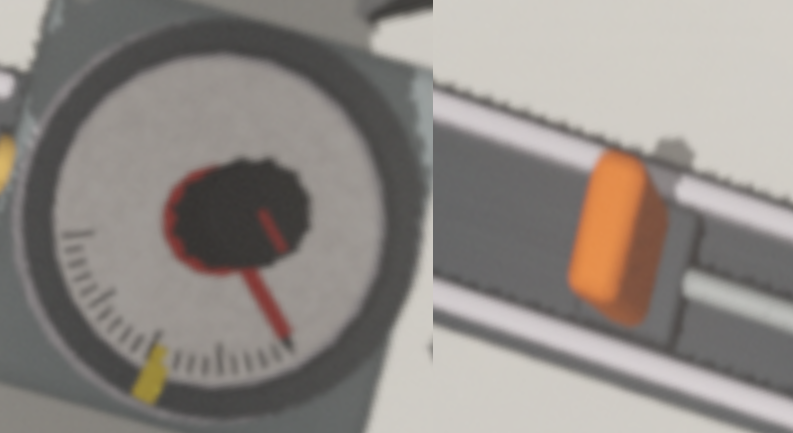

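The picture shows the red hand lying on the needle at the zero stop, tip near (290,340), with the yellow mark at (150,375) unmoved. I've now used all 10 pictures, so from here I measure numerically. First the target angle and the handle, then the grasp.

```bash
cat >> h.py <<'E'
def mask(im,k):
    hs=cv2.cvtColor(im,cv2.COLOR_RGB2HSV).astype(int);H,S,V=hs[...,0],hs[...,1],hs[...,2]
    return {'yel':(H>18)&(H<34)&(S>120)&(V>90),'red':((H<6)|(H>172))&(S>110)&(V>60),'ora':(H>=6)&(H<18)&(S>150)&(V>190)}[k]
def pts(im,K,T,k,z,c,r0,r1):
    ys,xs=np.nonzero(mask(im,k)); p=wplane(np.c_[xs,ys],K,T,z)[:,:2]; d=np.linalg.norm(p-c,axis=1)
    return p[(d>r0)&(d<r1)]
def dial(f,c=(.470,-.0505)):
    c=np.array(c);d=np.load(f) if isinstance(f,str) else f;im,K,T=d['im'],d['K'],d['T']
    y=pts(im,K,T,'yel',.058,c,.042,.062); r=pts(im,K,T,'red',.049,c,.022,.043)
    A=lambda p:np.degrees(np.arctan2(*(p.mean(0)-c)[::-1]))%360
    print('yel',len(y),y.mean(0).round(4),np.linalg.norm(y.mean(0)-c).round(4),A(y).round(1),'red',len(r),r.mean(0).round(4) if len(r) else 0,A(r).round(1) if len(r) else 0, 'red-yel rad',np.radians(A(r)-A(y)).round(3))
def ring(f,c=(.470,-.0505)):
    d=np.load(f);im=d['im'];z=.046;R=rect(im,d['K'],d['T'],z,c,.065,.0003);g=cv2.GaussianBlur(cv2.cvtColor(R,cv2.COLOR_RGB2GRAY),(5,5),0).astype(float)
    P=[]
    for a in np.radians(np.arange(0,360,4)):   # white face -> dark ring inner edge, radial
        rr=np.arange(.041,.056,.0003); X=c[0]+rr*np.cos(a);Y=c[1]+rr*np.sin(a)
        v=g[((c[0]+.065-X)/.0003).astype(int),((c[1]+.065-Y)/.0003).astype(int)]; i=np.argmin(np.diff(v))
        P.append((X[i],Y[i]))
    P=np.float32(P)*1000; (x,y),ax,an=cv2.fitEllipseAMS(P); print(f,'ring inner',x.__round__(1),y.__round__(1),ax)
E
python3 - <<'E'
from h import *
for f in ('w1.npz','w5.npz'):
    ring(f); dial(f); d=np.load(f)
    p=pts(d['im'],d['K'],d['T'],'ora',.092,(.507,.083),0,.03); (m,s,a)=cv2.minAreaRect(np.float32(p*1000)); print(len(p),p.mean(0).round(4),m,s,a)
E
```

```text
w1.npz ring inner 469.0 -51.8 (98.73066711425781, 99.64714050292969)
yel 66 [ 0.4235 -0.0296] 0.0509 155.8 red 40 [ 0.4482 -0.0295] 136.1 red-yel rad -0.345
342 [0.5079 0.082 ] (507.5008544921875, 82.0371322631836) (12.253517150878906, 30.556501388549805) 74.57588195800781
w5.npz ring inner 469.1 -51.6 (98.7025375366211, 99.59713745117188)
yel 74 [ 0.4226 -0.0288] 0.0521 155.4 red 44 [ 0.4429 -0.0659] 209.6 red-yel rad 0.945
450 [0.5056 0.0831] (505.7242126464844, 83.24996948242188) (12.913914680480957, 32.750423431396484) 72.70939636230469
```

The target is about 0.945 rad, which is a pull of about 70.9 mm along (0.267,0.964). The handle is at (0.507,0.083), and its measured angle of 72.7-74.6° is consistent. I'll grasp it now.

```bash
python3 -m pendant '[[[0.37,1.34,0],0.109],[[0.37,1.34,0],0.109],[[0.37,1.34,0],0.109],[[0.37,1.34,0],0.109],[[0.37,1.34,0],0.109],[[0.37,1.34,0],0.109],[[0.37,1.34,0],0.109],[[0.37,1.34,0],0.109],[[0.37,1.34,0],0.109],[[0.37,1.34,0],0.109],[[0,0,-2],0],[[0,0,-2],0],[[0,0,-2],0],[[0,0,-2],0],[[0,0,-2],0],[[0,0,-2],0],[[0,0,-1.5],0],[[0,0,-0.8],0],[[0,0,0],0],[[0,0,0],0]]' 0.55
python3 -m pendant '[[[0,0,0],0],[[0,0,0],0],[[0,0,0],0],[[0,0,0],0],[[0,0,0],0],[[0,0,0],0]]' 0 12
python3 - <<'E'
from h import *
im,K,T=cam('wrist'); np.savez('w6.npz',im=im,K=K,T=T); dial('w6.npz')
E
```

```text
time_s: 8.93
ee_pos: [0.5061, 0.083, 0.0541]
eef_rot: [-3.141, -0.001, 2.876]
force: [0.5, -0.3, 0.2]
grip_width: 0.0515
grip_force: 0.0
time_s: 9.43
ee_pos: [0.5069, 0.0841, 0.0548]
eef_rot: [3.139, 0.001, 2.875]
force: [5.8, 23.7, -6.0]
grip_width: 0.0166
grip_force: 12.0
yel 164 [ 0.4229 -0.0272] 0.0525 153.7 red 108 [ 0.4426 -0.065 ] 208.0 red-yel rad 0.947
```

The handle is gripped at 16.6 mm. I'll pull 30 mm first and check the direction.

```bash
python3 -m pendant '[[[0.08,0.29,0],0],[[0.08,0.29,0],0],[[0.08,0.29,0],0],[[0.08,0.29,0],0],[[0.08,0.29,0],0],[[0.08,0.29,0],0],[[0.08,0.29,0],0],[[0.08,0.29,0],0],[[0.08,0.29,0],0],[[0.08,0.29,0],0],[[0,0,0],0],[[0,0,0],0]]' 0 20
python3 - <<'E'
from h import *
im,K,T=cam('wrist'); np.savez('w7.npz',im=im,K=K,T=T); dial('w7.npz'); o=ctrl.get_obs(); print(o['ee_pos'],o['force'],o['moment'])
E
```

```text
time_s: 10.48
ee_pos: [0.5147, 0.112, 0.0547]
eef_rot: [-3.141, 0.001, 2.876]
force: [-0.5, -4.4, 5.4]
grip_width: 0.0159
grip_force: 20.0
yel 154 [ 0.4226 -0.0274] 0.0527 154.0 red 106 [ 0.439  -0.0544] 187.1 red-yel rad 0.577
[0.51465267 0.11195171 0.05468797] [-0.59565799 -3.64965544  4.59361797] [-0.66600987  0.05828629 -0.2081878 ]
```

```bash
python3 -m pendant '[[[0.08,0.29,0],0],[[0.08,0.29,0],0],[[0.08,0.29,0],0],[[0.08,0.29,0],0],[[0.08,0.29,0],0],[[0.08,0.29,0],0],[[0.08,0.29,0],0],[[0.08,0.29,0],0],[[0.08,0.29,0],0],[[0.08,0.29,0],0],[[0.08,0.29,0],0],[[0.08,0.29,0],0],[[0,0,0],0],[[0,0,0],0]]'
python3 - <<'E'
from h import *
im,K,T=cam('wrist'); np.savez('w8.npz',im=im,K=K,T=T)
for c in ((.470,-.0505),(.469,-.0515),(.471,-.0495)): dial('w8.npz',c)
d=dict(zip(['im','K','T'],cam('top')));np.savez('t8.npz',**d)
o=ctrl.get_obs(); print(o['ee_pos'],o['force'],o['moment'])
E
```

```text
time_s: 11.7
ee_pos: [0.5244, 0.1465, 0.0547]
eef_rot: [-3.141, 0.001, 2.876]
force: [-0.3, -6.0, 6.2]
grip_width: 0.016
grip_force: 20.0
yel 135 [ 0.4232 -0.0267] 0.0525 153.1 red 90 [ 0.4407 -0.04  ] 160.3 red-yel rad 0.126
yel 135 [ 0.4232 -0.0267] 0.0521 151.6 red 88 [ 0.4405 -0.0399] 157.9 red-yel rad 0.11
yel 135 [ 0.4232 -0.0267] 0.053 154.5 red 93 [ 0.4409 -0.0401] 162.7 red-yel rad 0.143
[0.52435306 0.14640111 0.05470027] [-0.3056585  -6.62206516  4.49649244] [-1.11801903 -0.13340726 -0.20150547]
```

```bash
python3 - <<'E'
from h import *
c=np.array((.4695,-.051))
for f in ('w5.npz','w6.npz','w7.npz','w8.npz'):
    d=np.load(f);ar=(d['im'],d['K'],d['T']); A=lambda p:round(float(np.degrees(np.arctan2(*(p.mean(0)-c)[::-1]))%360),1)
    out=[]
    for a,b in ((.022,.027),(.027,.032),(.032,.037),(.037,.042),(.042,.05)):
        p=pts(*ar,'red',.049,c,a,b); out.append((len(p),A(p) if len(p) else 0))
    s=pts(*ar,'red',.093,c,0,.013); 
    st=None
    if len(s)>5:
        v=cv2.fitLine(np.float32(s),cv2.DIST_L2,0,0,0).ravel(); st=(len(s),s.mean(0).round(4),round(float(np.degrees(np.arctan2(v[1],v[0]))%180+180),1))
    print(f,out,'stripe',st)
    dial(f,c); 
    R=d['T'][:3,:3]; print('cam',(-R.T@d['T'][:3,3]).round(3))
E
```

```text
w5.npz [(12, 208.7), (13, 209.3), (12, 209.3), (6, 209.9), (0, 0)] stripe (23, array([ 0.4639, -0.0538]), 211.5)
yel 74 [ 0.4226 -0.0288] 0.0519 154.7 red 43 [ 0.4427 -0.066 ] 209.3 red-yel rad 0.953
cam [0.451 0.03  0.376]
w6.npz [(31, 207.5), (28, 207.4), (31, 207.6), (14, 207.9), (14, 282.1)] stripe (79, array([ 0.464 , -0.0531]), 211.3)
yel 164 [ 0.4229 -0.0272] 0.0523 152.9 red 104 [ 0.4423 -0.0652] 207.6 red-yel rad 0.954
cam [0.425 0.105 0.233]
w7.npz [(27, 185.7), (29, 186.2), (28, 186.4), (18, 186.9), (0, 0)] stripe (71, array([ 0.4633, -0.0514]), 188.2)
yel 154 [ 0.4226 -0.0274] 0.0525 153.3 red 102 [ 0.4386 -0.0544] 186.3 red-yel rad 0.577
cam [0.433 0.134 0.233]
w8.npz [(24, 158.7), (25, 159.1), (26, 159.1), (14, 159.7), (0, 0)] stripe (64, array([ 0.4636, -0.0487]), 337.1)
yel 135 [ 0.4232 -0.0267] 0.0523 152.3 red 89 [ 0.4405 -0.04  ] 159.1 red-yel rad 0.119
cam [0.443 0.168 0.233]
```

```bash
python3 -m pendant '[[[0.05,0.19,0],0],[[0.05,0.19,0],0],[[0,0,0],0],[[0,0,0],0],[[0,0,0],0]]'
cat >> h.py <<'E'
def fine(f,c=(.4695,-.051)):
    d=np.load(f);ar=(d['im'],d['K'],d['T']);c=np.array(c);y=pts(*ar,'yel',.058,c,.042,.062).mean(0);r=pts(*ar,'red',.049,c,.022,.042)
    yt=np.array([.4230,-.0292]); s=yt-y           # shift that puts the mark where seen from overhead
    v=cv2.fitLine(np.float32(r*1000),cv2.DIST_L2,0,0,0).ravel()[:2]; v*=np.sign(v@(r.mean(0)-c)); n=np.array([-v[1],v[0]])
    print('line offset mm',((r.mean(0)-y)@n*1000).round(2),'rad',((r.mean(0)-y)@n/.052).round(3),'line dir',np.degrees(np.arctan2(v[1],v[0]))%360, 'line misses centre mm', ((c-s-r.mean(0))@n*1000).round(2),((c-r.mean(0))@n*1000).round(2))
E
python3 - <<'E'
from h import *
im,K,T=cam('wrist'); np.savez('w9.npz',im=im,K=K,T=T)
for f in ('w7.npz','w8.npz','w9.npz'): dial(f,(.4695,-.051)); fine(f)
print(ctrl.get_obs()['ee_pos'])
E
```

```text
time_s: 12.22
ee_pos: [0.5254, 0.1501, 0.0547]
eef_rot: [-3.141, 0.001, 2.876]
force: [0.1, -7.4, 5.8]
grip_width: 0.016
grip_force: 20.0
yel 154 [ 0.4226 -0.0274] 0.0525 153.3 red 102 [ 0.4386 -0.0544] 186.3 red-yel rad 0.577
line offset mm 29.16 rad 0.561 line dir 188.86368 line misses centre mm -0.46 1.38
yel 135 [ 0.4232 -0.0267] 0.0523 152.3 red 89 [ 0.4405 -0.04  ] 159.1 red-yel rad 0.119
line offset mm 6.83 rad 0.131 line dir 160.83392 line misses centre mm -1.5 0.91
yel 129 [ 0.4234 -0.0266] 0.0522 152.2 red 86 [ 0.4411 -0.0385] 156.3 red-yel rad 0.073
line offset mm 4.22 rad 0.081 line dir 157.50563 line misses centre mm -1.87 0.64
[0.52540797 0.15012445 0.05472678]
```

Kinematics give a pull of 0.914 rad. The oblique views leave between 0.03 and 0.07 rad to go, which is parallax bias. I'll pull 1.2 mm more, ease home, and then measure the residual from overhead, where it is reliable.

```bash
python3 -m pendant '[[[0.03,0.12,0],0],[[0,0,0],0],[[0,0,0],0],[[0,0,0],0]]'
python3 -m pendant '[[[-0.1,-0.36,0],0],[[-0.1,-0.36,0],0],[[-0.1,-0.36,0],0],[[-0.1,-0.36,0],0],[[-0.1,-0.36,0],0],[[-0.1,-0.36,0],0],[[-0.1,-0.36,0],0],[[-0.1,-0.36,0],0],[[-0.1,-0.36,0],0],[[-0.1,-0.36,0],0],[[-0.1,-0.36,0],0],[[-0.1,-0.36,0],0],[[-0.1,-0.36,0],0],[[-0.1,-0.36,0],0],[[-0.1,-0.36,0],0],[[-0.1,-0.36,0],0],[[-0.1,-0.36,0],0],[[-0.08,-0.3,0],0],[[0,0,0],0],[[0,0,0],0]]'
```

```text
time_s: 12.6
ee_pos: [0.5257, 0.1513, 0.0547]
eef_rot: [-3.141, 0.001, 2.876]
force: [0.7, -6.7, 5.2]
grip_width: 0.016
grip_force: 20.0
time_s: 14.27
ee_pos: [0.5078, 0.0875, 0.0547]
eef_rot: [3.141, 0.001, 2.876]
force: [0.0, -1.9, 5.0]
grip_width: 0.016
grip_force: 20.0
```

```bash
python3 -m pendant '[[[-0.03,-0.12,0],0],[[-0.03,-0.12,0],0],[[-0.02,-0.06,0],0],[[0,0,0],0],[[0,0,0],0]]'
python3 -m pendant '[[[-0.02,-0.06,0],0],[[0,0,0],0],[[0,0,0],0]]'
```

```text
time_s: 14.68
ee_pos: [0.507, 0.0847, 0.0547]
eef_rot: [3.141, 0.001, 2.876]
force: [-0.5, -2.1, 5.2]
grip_width: 0.0158
grip_force: 20.0
time_s: 14.93
ee_pos: [0.507, 0.0846, 0.0547]
eef_rot: [3.14, 0.001, 2.876]
force: [2.4, 4.8, 3.9]
grip_width: 0.0157
grip_force: 20.0
```

The handle is home, since the contact force reversed. The peak pull was about 69.3 mm, or 0.924 rad. I let go, rise and look from directly above the mark.

```bash
python3 -m pendant '[[[0,0,0],0],[[0,0,0],0],[[0,0,0],0],[[0,0,0],0]]' 0.55
python3 -m pendant '[[[0,0,2],0],[[0,0,3],0],[[0,0,3],0],[[0,0,3],0],[[0,0,3],0],[[0.2,-2,0],0],[[0.2,-2,0],0],[[0.2,-2,0],0],[[0.2,-2,0],0],[[0.2,-2,0],0],[[0.2,-2,0],0],[[0.2,-2,0],0],[[0,0,0],0],[[0,0,0],0],[[0,0,0],0]]'
python3 - <<'E'
from h import *
im,K,T=cam('wrist'); np.savez('w10.npz',im=im,K=K,T=T); print((-T[:3,:3].T@T[:3,3]).round(3))
for f in ('w10.npz','w5.npz'):
  ring(f)
  for c in ((.4695,-.051),(.470,-.0505),(.469,-.0515)): dial(f,c)
fine('w10.npz')
d=np.load('w10.npz'); p=pts(d['im'],d['K'],d['T'],'ora',.092,(.507,.083),0,.03); print(p.mean(0))
E
```

```text
time_s: 15.27
ee_pos: [0.5062, 0.084, 0.0541]
eef_rot: [-3.141, -0.001, 2.876]
force: [-0.6, -0.3, 0.9]
grip_width: 0.039
grip_force: 0.0
time_s: 16.52
ee_pos: [0.5204, -0.0555, 0.1943]
eef_rot: [3.142, -0.001, 2.876]
force: [-0.6, 0.7, 0.7]
grip_width: 0.0515
grip_force: 0.0
[ 0.439 -0.034  0.372]
w10.npz ring inner 469.2 -51.3 (99.5069351196289, 100.05189514160156)
yel 85 [ 0.4229 -0.0295] 0.0513 155.2 red 56 [ 0.441  -0.0394] 157.9 red-yel rad 0.047
yel 86 [ 0.4236 -0.029 ] 0.0511 155.2 red 58 [ 0.4413 -0.0395] 159.1 red-yel rad 0.069
yel 85 [ 0.4229 -0.0295] 0.0511 154.5 red 55 [ 0.4408 -0.0394] 156.7 red-yel rad 0.039
w5.npz ring inner 469.1 -51.6 (98.7025375366211, 99.59713745117188)
yel 74 [ 0.4226 -0.0288] 0.0519 154.7 red 43 [ 0.4427 -0.066 ] 209.3 red-yel rad 0.953
yel 74 [ 0.4226 -0.0288] 0.0521 155.4 red 44 [ 0.4429 -0.0659] 209.6 red-yel rad 0.945
yel 74 [ 0.4226 -0.0288] 0.0516 154.0 red 42 [ 0.4425 -0.0661] 208.9 red-yel rad 0.959
line offset mm 2.31 rad 0.044 line dir 157.67346 line misses centre mm 0.19 -0.13
[0.50564546 0.08255754]
```

From directly overhead the hand is about 0.04 rad short of the mark. I refine this once with a sub-pixel angular profile before the top-up pull.

```bash
cat >> h.py <<'E'
def prof(f,c=(.4692,-.0513)):
    d=np.load(f); out=[]
    th=np.radians(np.arange(125,235,.25))
    for z,r0,r1,k in ((.058,.047,.056,'y'),(.049,.024,.038,'r')):
        rr=np.linspace(r0,r1,24); R_,A_=np.meshgrid(rr,th)
        P=np.stack([c[0]+R_*np.cos(A_),c[1]+R_*np.sin(A_),np.full_like(R_,z)],-1); m=wproj(P,d['K'],d['T']).astype(np.float32)
        v=cv2.remap(d['im'],m[...,0],m[...,1],cv2.INTER_CUBIC).astype(float)
        s=(np.minimum(v[...,0],v[...,1])-v[...,2] if k=='y' else v[...,0]-np.maximum(v[...,1],v[...,2])).clip(0)
        s=s*(s>.35*s.max()); w=s.sum(1); ang=np.degrees(th)
        per=[round(float((s[:,j:j+8].sum(1)*ang).sum()/s[:,j:j+8].sum()),1) for j in (0,8,16)]
        out.append((round(float((w*ang).sum()/w.sum()),2),per))
    print(f,out,'remain rad',np.radians(out[1][0]-out[0][0]).round(4))
E
python3 - <<'E'
from h import *
for c in ((.4692,-.0513),(.4695,-.0508),(.469,-.0517)):
  for f in ('w10.npz','w5.npz'): prof(f,c)
E
```

```text
w10.npz [(154.75, [154.7, 154.7, 154.8]), (157.17, [157.0, 157.3, 157.2])] remain rad 0.0422
w5.npz [(154.59, [154.4, 154.6, 154.8]), (209.07, [208.9, 209.1, 209.3])] remain rad 0.9509
w10.npz [(155.39, [155.4, 155.4, 155.4]), (158.27, [158.3, 158.3, 158.2])] remain rad 0.0503
w5.npz [(155.22, [155.0, 155.3, 155.4]), (209.61, [209.5, 209.7, 209.7])] remain rad 0.9493
w10.npz [(154.25, [154.2, 154.2, 154.3]), (156.31, [156.1, 156.4, 156.5])] remain rad 0.036
w5.npz [(154.1, [153.9, 154.1, 154.3]), (208.6, [208.3, 208.7, 208.9])] remain rad 0.9512
```

The remaining angle is about 0.036-0.042 rad, so about 2.5 mm more pull is needed, with a peak displacement of about 71.8 mm from home. I regrasp.

```bash
python3 -m pendant '[[[-0.2,2,0],0],[[-0.2,2,0],0],[[-0.2,2,0],0],[[-0.2,2,0],0],[[-0.2,2,0],0],[[-0.2,2,0],0],[[-0.2,2,0],0],[[0.07,0.07,0],0],[[0,0,-3],0],[[0,0,-3],0],[[0,0,-3],0],[[0,0,-2.5],0],[[0,0,-1.5],0],[[0,0,-1],0],[[0,0,0],0],[[0,0,0],0]]'
python3 -m pendant '[[[0,0,0],0],[[0,0,0],0],[[0,0,0],0],[[0,0,0],0],[[0,0,0],0]]' 0 20
```

```text
time_s: 17.9
ee_pos: [0.5075, 0.0848, 0.0549]
eef_rot: [3.142, 0.0, 2.876]
force: [-0.7, -1.0, -0.2]
grip_width: 0.0514
grip_force: 0.0
time_s: 18.32
ee_pos: [0.5074, 0.0848, 0.0548]
eef_rot: [3.141, 0.001, 2.876]
force: [-0.0, -0.5, -0.4]
grip_width: 0.022
grip_force: 0.0
```

```bash
python3 -m pendant '[[[0.1,0.36,0],0],[[0.1,0.36,0],0],[[0.1,0.36,0],0],[[0.1,0.36,0],0],[[0.1,0.36,0],0],[[0.1,0.36,0],0],[[0.1,0.36,0],0],[[0.1,0.36,0],0],[[0.1,0.36,0],0],[[0.1,0.36,0],0],[[0.1,0.36,0],0],[[0.1,0.36,0],0],[[0.1,0.36,0],0],[[0.1,0.36,0],0],[[0.1,0.36,0],0],[[0.1,0.36,0],0],[[0.1,0.36,0],0],[[0.1,0.36,0],0],[[0,0,0],0],[[0,0,0],0]]'
```

```text
time_s: 19.98
ee_pos: [0.5256, 0.1496, 0.0547]
eef_rot: [-3.141, 0.001, 2.876]
force: [-0.2, -5.8, 5.8]
grip_width: 0.0159
grip_force: 20.0
```

```bash
python3 -m pendant '[[[0.05,0.2,0],0],[[0.04,0.14,0],0],[[0,0,0],0],[[0,0,0],0],[[0,0,0],0]]'; python3 -c "
from h import *
print(ctrl.get_obs()['ee_pos'])
im,K,T=cam('wrist'); np.savez('w11.npz',im=im,K=K,T=T)
for f in ('w8.npz','w9.npz','w11.npz'): prof(f)"
```

```text
time_s: 20.4
ee_pos: [0.5265, 0.1527, 0.0547]
eef_rot: [-3.141, 0.001, 2.876]
force: [0.3, -6.0, 5.8]
grip_width: 0.016
grip_force: 20.0
[0.52647603 0.15272043 0.05466077]
w8.npz [(152.47, [150.9, 152.9, 154.1]), (159.18, [158.9, 159.2, 159.5])] remain rad 0.1171
w9.npz [(152.31, [150.5, 152.9, 154.1]), (156.46, [156.1, 156.5, 156.8])] remain rad 0.0724
w11.npz [(152.26, [150.4, 152.7, 154.1]), (154.37, [154.2, 154.2, 154.7])] remain rad 0.0368
```

Calibrated against the overhead result, about 0.02 rad remains. I add 1.2 mm, then ease home.

```bash
python3 -m pendant '[[[0.03,0.12,0],0],[[0,0,0],0],[[0,0,0],0],[[0,0,0],0]]'
python3 -m pendant '[[[-0.1,-0.36,0],0],[[-0.1,-0.36,0],0],[[-0.1,-0.36,0],0],[[-0.1,-0.36,0],0],[[-0.1,-0.36,0],0],[[-0.1,-0.36,0],0],[[-0.1,-0.36,0],0],[[-0.1,-0.36,0],0],[[-0.1,-0.36,0],0],[[-0.1,-0.36,0],0],[[-0.1,-0.36,0],0],[[-0.1,-0.36,0],0],[[-0.1,-0.36,0],0],[[-0.1,-0.36,0],0],[[-0.1,-0.36,0],0],[[-0.1,-0.36,0],0],[[-0.1,-0.36,0],0],[[-0.1,-0.36,0],0],[[0,0,0],0],[[0,0,0],0]]'
```

```text
time_s: 20.78
ee_pos: [0.5268, 0.1539, 0.0547]
eef_rot: [-3.141, 0.001, 2.876]
force: [1.4, -7.0, 4.8]
grip_width: 0.016
grip_force: 20.0
time_s: 22.45
ee_pos: [0.5087, 0.0894, 0.0547]
eef_rot: [3.141, 0.001, 2.876]
force: [0.5, -2.2, 5.6]
grip_width: 0.0161
grip_force: 20.0
```

```bash
python3 -m pendant '[[[-0.04,-0.13,0],0],[[-0.03,-0.12,0],0],[[-0.03,-0.12,0],0],[[-0.03,-0.09,0],0],[[-0.02,-0.06,0],0],[[0,0,0],0],[[0,0,0],0]]'
```

```text
time_s: 23.03
ee_pos: [0.5073, 0.0845, 0.0547]
eef_rot: [3.141, 0.001, 2.876]
force: [1.3, 2.2, 4.6]
grip_width: 0.0162
grip_force: 20.0
```

Home contact is felt again. I release and look from above.

```bash
python3 -m pendant '[[[0,0,0],0],[[0,0,0],0],[[0,0,0],0],[[0,0,0],0],[[0,0,0],0]]' 0.55
python3 -m pendant '[[[0,0,2],0],[[0,0,3],0],[[0,0,3],0],[[0,0,3],0],[[0,0,3],0],[[0.2,-2,0],0],[[0.2,-2,0],0],[[0.2,-2,0],0],[[0.2,-2,0],0],[[0.2,-2,0],0],[[0.2,-2,0],0],[[0.2,-2,0],0],[[0,0,0],0],[[0,0,0],0],[[0,0,0],0]]'
python3 - <<'E'
from h import *
im,K,T=cam('wrist'); np.savez('w12.npz',im=im,K=K,T=T)
ring('w12.npz')
for c in ((.4692,-.0513),(.4695,-.0508),(.469,-.0517)): prof('w12.npz',c)
fine('w12.npz')
d=np.load('w12.npz'); p=pts(d['im'],d['K'],d['T'],'ora',.092,(.507,.083),0,.03); print(p.mean(0))
E
```

```text
time_s: 23.45
ee_pos: [0.5068, 0.0841, 0.0542]
eef_rot: [-3.141, -0.0, 2.876]
force: [1.0, -0.7, -0.1]
grip_width: 0.0457
grip_force: 0.0
time_s: 24.7
ee_pos: [0.5208, -0.0554, 0.1943]
eef_rot: [3.141, -0.0, 2.876]
force: [0.0, 0.5, 0.3]
grip_width: 0.0516
grip_force: 0.0
w12.npz ring inner 469.1 -51.4 (99.45452880859375, 99.71543884277344)
w12.npz [(154.78, [154.7, 154.8, 154.8]), (155.22, [155.1, 155.3, 155.4])] remain rad 0.0077
w12.npz [(155.44, [155.4, 155.5, 155.4]), (156.33, [156.3, 156.4, 156.3])] remain rad 0.0155
w12.npz [(154.29, [154.2, 154.3, 154.3]), (154.36, [154.1, 154.5, 154.6])] remain rad 0.0012
line offset mm 0.48 rad 0.009 line dir 155.61972 line misses centre mm 0.18 -0.21
[0.50576201 0.08241622]
```

The red hand is within about 0.008 rad of the yellow mark, which is the measuring noise. The ring reads 154.8° as before, the handle is home, and the gripper is clear.

```bash
python3 -c "
from station import ctrl
print(ctrl.hand_in())"
```

```text
the job is handed in; nothing more can be done
None
```

I wound the red hand back to its zero stop, then pulled the handle until the hand stood on the yellow mark to within about 0.01 rad (my own camera measurement). It took two pulls, because the first stopped about 0.04 rad short. I eased the handle home both times and let go; the ring didn't move, and the job is handed in at about 25 s.

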